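# Stand the kit tin on its heavy end

## Task

The blue kit tin left lying on the hob has a heavy sharpening stone packed in one end, and nothing outside shows which. Lift it clear by its swing handle and watch which end sinks, then stand it upright on the wooden cutting board with the heavy end down, gently, and let go; leave the things around it where they are.

Things in the scene. Friction and masses are not known exactly. Their poses are not given: they have to be found in the camera images.
- tin: closed blue tin 130 x 80 x 60 mm, 0.68 kg, lying. Origin: middle of its underside as it lies; x along its length (ends at +-65 mm), y across, z up (top face 60 mm). Too wide to grasp. Hidden in one end, +x or -x at random, is a stone (geom stone_c0, about 0.42 kg): the tin's mass centre is some 27 mm from the middle towards it, 30 mm above the underside
- tin_mid (a point): middle of the tin's bulk, 30 mm above its origin along its z
- handle (a joint): swing handle, a wire bail on the tin hinged along its y axis at x = 0, z = 64 mm. 0 = square to the top face, positive = leaning to the tin's +x end; stops at +-0.8 rad; stays where left (0.016 N m friction). Hung from it the tin tilts some 0.65 rad, heavy end down
- grip (a point): centre of the handle's round wooden grip: 12 mm thick, 50 mm long along the tin's y axis, 50 mm from the hinge axis; wire legs (7 mm thick) 34 mm to either side, open space between grip and tin. Axes: x like the tin's with the handle at 0, z from hinge to grip
- board: wooden cutting board, fixed, 252 x 322 x 18 mm. Origin: centre of its underside, on the worktop; x along the 252 mm side, y along the 322 mm side; top face at z = 18 mm
- mug: dark and cream mug, 86 x 117 x 99 mm, bystander; origin centre of underside
- salt_shaker: white shaker, 37 mm across, 76 mm tall, bystander; origin centre of underside
- pepper_shaker: black shaker, 37 mm across, 76 mm tall, bystander; origin centre of underside
- jar_sugar: glass jar with red lid, 96 mm across, 137 mm tall, bystander; origin centre of underside
- pepper_mill: dark wooden mill, 58 mm across, 170 mm tall, bystander; origin centre of underside
- kitchen_timer: white wind-up timer with a red dial, 66 x 66 x 54 mm, bystander; origin centre of underside

How it is judged:
By the outcome, as a careful person would: the job done as asked, in the order asked, and still so for the second after the job is handed in, with the robot touching nothing.
It also fails if it takes over 58 s, if anything falls off the work surface, if the arm or the gripper's body presses on something with over 40 N, if the wrist force passes 120 N, or if a joint passes its speed limit or range.

## Robot

A 6-joint arm with a two-finger parallel gripper is mounted at the origin on a cart in front of the work surface, level with it; the furniture and walls round the work are solid. World frame = base frame: x ahead of the robot, y to its left, z up, the work surface at z = 0. Lengths are in m, angles in rad, forces in N, time in s.
With the tool pointing down it reaches from about 0.35 to 1 m from the base axis. Payload 7.1 kg.
Tool frame: the origin (TCP) lies at the very end of the fingers, on their centre line; the grasp point (between the pads) lies 19 mm behind it (pinch_z is the z of the grasp point in the tool frame, in m); z points along the fingers, y is the line along which they close (so a half turn about z gives the same grasp; the last joint's range is limited). The gripper opens to 85 mm and grips with 20 to 120 N. Pads are 22 mm wide; open, the fingers measure 114 mm over their backs; the gripper's body (76 mm by 85 mm) begins 54 mm behind the grasp point. The pads swing forward as they close: fully open they stand 13 mm farther back than shut.
Start: joints at [-1.329, 0.423, 1.63, -0, 1.089, -0.019], TCP at [0.161, -0.604, 0.231] pointing down, gripper open.
Joint ranges: [-3, 3], [-0.9, 2.11], [0.09, 2.58], [-1.31, 4.45], [0.11, 2.69], [-2.54, 2.54]. Speed limits (rad/s): [2.39, 2.39, 3.01, 3.14, 3.14, 3.14].

## Interface

Orientations are given as a unit quaternion [x, y, z, w].
In Python, from plant import sense, capture, job_done, find_in, silhouettes, pinch_z gives the robot as it stands.
- The arm moves only by the tool play_rows, never from a script. Its argument "moves" is a list of rows, each an object of numbers: "dx", "dy", "dz": the shift along the tool's x, y, z each as a share of 25 mm, from -1 to 1; "yaw": the turn about the tool's z as a share of pi rad, from -1 to 1. In form: [{"dx": .., "dy": .., "dz": .., "yaw": ..}, ...]. A call has 1 to 12 rows; each row shifts and turns the commanded pose from where the row before left it, along the tool's axes as they then stand; what a row does not reach is not made up. A row lasts 1/10 s, in which the tool goes at most 50 mm and 8.59 degrees, less where a joint would pass 70% of its speed; a pose out of reach is approached as far as the arm can. A call with a number of a shift or a turn outside -1 to 1 is refused whole. A call with a gripper value outside its range is refused whole. "fingers" is the opening, from -1 (shut) to 1 (fully open), set as the call begins (left out, the last holds). The fingers move at their own pace and stop on an object; "force" is the grip in N (left out, the last holds). Time passes only in rows, so rows that do not move let the fingers close. It gives the time, the measured TCP pose, the force, the opening and the grip force at its end, in the units of the state.
- sense(): the state, without advancing time (a new reading comes with each control period).
- capture(name): name is "scene" or "side" or "wrist"; returns a dict with "color" (420x560x3 uint8, red, green, blue), "fovy" (degrees; the focal length in pixels is half the picture's height over the tangent of half this angle, whatever the lens; pixels are square), "cx", "cy" (the principal point, pixels), "dist" ([k1, k2, p1, p2, k3] as OpenCV has them; the pictures are not rectified), "eye" and "attitude" of the camera in the world. Camera axes: x right, y up, looking along -z (the intrinsics and any distortion apply to the point x, -y, -z); pixel columns grow to the right and rows downward; lengths in m; the calibration is good to about 2 mm. A picture is of the moment at which its call begins. There is no depth.
- job_done(): hands the job in; it is judged then, once.
Trained networks look in a picture, given as the dict that the camera call returned (one of the last four; its "shot" number tells which), for a name from the list of things; names that differ only in an ending like _2 or _b are one class to them, and where a whole thing is asked for, a point or a joint stands for the part that bears it (a point fixed in the world has none). Each returns a list of dicts, best first, with "score" (0 to 1); they miss things now and then, are a little off and sometimes report something else, mostly with a low value. They report only what shows in the picture. A call takes as long as a camera call.
- find_in(picture, target): "bbox" ([left, top, width, height] as shares, 0 to 1, of the picture: columns of its width, rows of its height, round what is visible of it).
- silhouettes(picture, target): "region" (420x560 bool, what is visible of it) and "bbox" ([left, top, width, height] as shares, 0 to 1, of the picture: columns of its width, rows of its height, round what is visible of it).
The state is a dict: "time": time; "joints": joint angles; "qvel": joint speeds; "effort": joint torques, N m; "ee_pos": TCP position; "tool_rot": TCP orientation; "ft_force": force on the tool from outside, world axes, zero at the start; "moment": the same for the moment, N m; "opening": finger opening in m; "gripper_force": force on a finger pad.
Only numpy, scipy, OpenCV 4.12 (cv2) and the standard library are available. Lean on these libraries where they do the work, as an engineer would, in place of code of your own. Each camera call takes 0.05 s, during which the arm holds its last target. There are 200 camera calls.

## Working session

There is one attempt and no reset: what is moved stays moved. The work goes in short steps, Python scripts to look and compute and a tool call to move; the robot and the scene stay as the last step left them, time stands still between calls to the robot, and variables do not carry over. Pictures are saved under pics/ and viewed, at most 10 in all, crops included, and the job is handed in when it is done.

Besides the shell and the picture viewer there is one more tool, called as name([rows], argument=value, ...), one row to a line, values as JSON. play_rows: Moves the arm, as the interface text tells. Shift numbers are shares of 25 mm and turn numbers shares of pi rad, none past 1 either way. Its arguments: {"type":"object","properties":{"moves":{"type":"array"},"fingers":{"type":"number"},"force":{"type":"number"}},"required":["moves"]}

```bash
ls; mkdir -p pics; cat > h.py <<'E'
import numpy as np, cv2
from plant import *
from scipy.spatial.transform import Rotation as R
def K(c):
    f=210/np.tan(np.radians(c['fovy'])/2); return np.array([[f,0,c['cx']],[0,f,c['cy']],[0,0,1.]])
def att(c):
    a=np.array(c['attitude'],float); return a if a.shape==(3,3) else R.from_quat(a).as_matrix()
def ray(c,u,v):
    p=cv2.undistortPoints(np.array([[[u,v]]],float),K(c),np.array(c['dist'],float))[0,0]
    d=att(c)@np.array([p[0],-p[1],-1]); return np.array(c['eye']),d/np.linalg.norm(d)
def onz(c,u,v,z):
    e,d=ray(c,u,v); return e+d*(z-e[2])/d[2]
def proj(c,P):
    q=(np.atleast_2d(P)-np.array(c['eye']))@att(c)*[1,-1,-1]
    return cv2.projectPoints(q.reshape(-1,1,3),np.zeros(3),np.zeros(3),K(c),np.array(c['dist'],float))[0][:,0]
def save(c,n): cv2.imwrite('pics/'+n+'.png',c['color'][:,:,::-1])
E
python3 - <<'E'
from h import *
print(sense(),pinch_z)
for n in ['scene','side']:
    c=capture(n); save(c,n+'0'); print(n,c['eye'],c['attitude'],c['fovy'])
    for t in ['tin','board','mug','salt_shaker','pepper_shaker','jar_sugar','pepper_mill','kitchen_timer','handle']:
        r=find_in(c,t)
        if r:
            b=np.array(r[0]['bbox'])*[560,420,560,420]; print(t,r[0]['score'],b.round(),onz(c,b[0]+b[2]/2,b[1]+b[3],0).round(3))
E
```

```text
pics
{'time': 0.0, 'joints': array([-1.32897669e+00,  4.23869771e-01,  1.63073133e+00,  1.57874508e-05,
        1.08861079e+00, -1.89978324e-02]), 'qvel': array([-4.17832457e-04, -2.36521434e-03, -2.09277935e-04,  1.00847206e-03,
        6.42047190e-05,  1.11517259e-03]), 'effort': array([-6.34572280e-04, -5.57382166e+01, -2.81742364e+01, -1.37557822e-04,
        7.36463437e-03, -2.89369655e-05]), 'ee_pos': array([ 0.1610612 , -0.60329435,  0.2305114 ]), 'tool_rot': array([ 9.91508977e-01,  1.30035738e-01, -8.30661751e-05, -8.05373934e-04]), 'ft_force': array([-0.0747665 , -0.13056619,  0.25792628]), 'moment': array([ 0.00242466, -0.05374251, -0.00093486]), 'gripper_force': 0.0, 'opening': 0.08536848121049741} -0.0187
scene [0.03564812 1.0185807  1.16026665] [-0.09131564  0.37524197  0.89603799 -0.21902248] 48.6648245562773
tin 0.83 [302. 151.  37.  33.] [ 0.495 -0.25   0.   ]
board 0.7 [213. 229. 120. 100.] [0.367 0.387 0.   ]
mug 0.76 [221. 330.  35.  46.] [0.38  0.554 0.   ]
salt_shaker 0.56 [198. 242.  14.  24.] [0.663 0.282 0.   ]
pepper_shaker 0.6 [153. 270.  42.  54.] [0.625 0.502 0.   ]
jar_sugar 0.94 [157. 269.  39.  56.] [0.617 0.504 0.   ]
pepper_mill 0.81 [291. 122.  19.  42.] [ 0.614 -0.328  0.   ]
kitchen_timer 0.59 [201. 242.  10.  26.] [0.656 0.289 0.   ]
handle 0.42 [319. 153.  10.  20.] [ 0.512 -0.323  0.   ]
side [ 0.10163651 -1.20535308  0.75277869] [ 0.52073865 -0.09347035 -0.1353354   0.83772243] 55.735626376015155
tin 0.64 [268. 248.  51.  46.] [ 0.479 -0.337  0.   ]
board 0.97 [205. 192.  74.  44.] [0.424 0.035 0.   ]
salt_shaker 0.43 [282. 184.   7.  25.] [0.657 0.204 0.   ]
pepper_shaker 0.43 [290. 196.  12.  20.] [0.677 0.132 0.   ]
jar_sugar 0.77 [252. 155.  23.  37.] [0.626 0.403 0.   ]
pepper_mill 0.89 [336. 237.  24.  54.] [ 0.643 -0.376  0.   ]
kitchen_timer 0.59 [294. 306.  28.  24.] [ 0.462 -0.489  0.   ]
```

```bash
python3 - <<'E'
import cv2,numpy as np
a=cv2.imread('pics/scene0.png')[100:400,130:400]; b=cv2.imread('pics/side0.png')[130:350,180:400]
a=cv2.resize(a,None,fx=2,fy=2,interpolation=2); b=cv2.resize(b,None,fx=3.6,fy=2.7) if 0 else cv2.resize(b,None,fx=2.7,fy=2.7,interpolation=2)
cv2.imwrite('pics/a.png',a); cv2.imwrite('pics/b.png',b)
E
```

```text
(no output)
```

View pics/a.png

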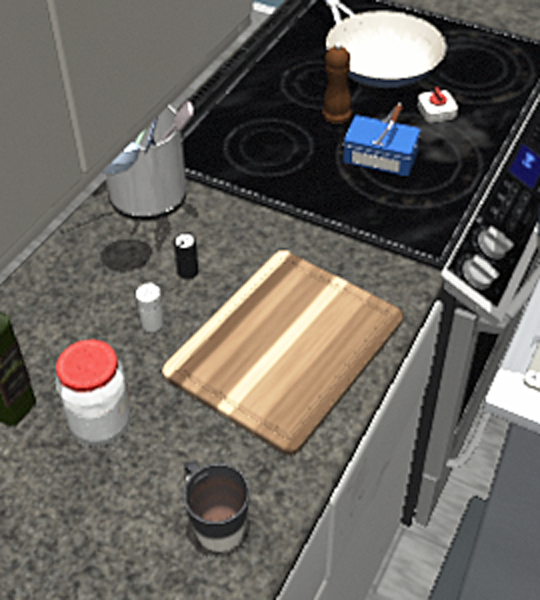

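View pics/b.png

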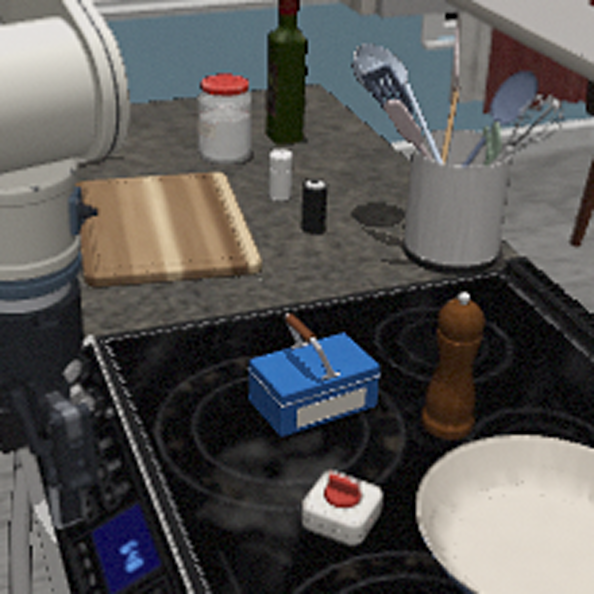

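Pictures show: tin on the hob at scene px ~(320,168) and side px ~(296,272) with its bail leaning, mill and timer close by. The board is empty, with scene corners ~(274,226),(331,258),(275,325),(213,286).

```bash
cat > fit.py <<'E'
from h import *
from scipy.optimize import minimize
def cyl(a,b,r):
    a=np.array(a);b=np.array(b);d=(b-a)/np.linalg.norm(b-a);u=np.cross(d,[.3,.5,.8]);u/=np.linalg.norm(u);w=np.cross(d,u)
    return np.array([p+r*(np.cos(t)*u+np.sin(t)*w) for p in(a,b) for t in np.arange(0,6.28,.6)])
def parts(h,zo=0):
    g=np.array([50*np.sin(h),0,64+50*np.cos(h)])/1e3; e=np.array([0,.034,0]); o=np.array([0,0,.064])
    B=np.array([[x,y,z] for x in(-.065,.065) for y in(-.04,.04) for z in(0,.06)])
    return [B,cyl(g-e,g+e,.0055),cyl(o-e,g-e,.0035),cyl(o+e,g+e,.0035)]
def mask(c,T,h,S=4):
    m=np.zeros((420*S,560*S),np.uint8)
    for P in parts(h):
        q=proj(c,P@T[0].T+T[1]); cv2.fillConvexPoly(m,cv2.convexHull(((q+.5)*S).astype(np.int32)),1)
    return cv2.resize(m.astype(np.float32),(560,420),interpolation=cv2.INTER_AREA)
def fit(obs,x0,steps):
    # params x,y,z,yaw,handle,pitch
    def T(p): return (R.from_euler('ZY',[p[3],p[5]]).as_matrix(),np.array(p[:3]))
    def cost(p):
        s=0
        for c,m in obs:
            k=mask(c,T(p),p[4]); s+=1-np.minimum(k,m).sum()/np.maximum(k,m).sum()
        return s+max(0,abs(p[4])-.8)
    sx=np.array([x0]+[np.array(x0)+np.eye(6)[i]*s for i,s in enumerate(steps)  if s])
    free=[i for i,s in enumerate(steps) if s]
    f=lambda q:cost(np.where(np.isin(range(6),free),np.put_along_axis if 0 else fill(q),x0))
    def fill(q):
        r=np.array(x0,float); r[free]=q; return r
    r=minimize(f,np.array(x0)[free],method='Nelder-Mead',options=dict(initial_simplex=sx[:,free],maxiter=250,xatol=1e-4,fatol=1e-4))
    return fill(r.x),r.fun
E
python3 - <<'E'
from fit import *
obs=[]
for n in['scene','side']:
    c=capture(n); s=silhouettes(c,'tin'); print(n,[(round(q['score'],2),q['region'].sum()) for q in s]); 
    if s: obs.append((c,s[0]['region'].astype(np.float32)))
    if n=='scene': print(np.array([onz(c,*q,.018) for q in [(274,226),(331,257.5),(275,325),(212.5,286)]]).round(3))
for yaw in[.3,-.2,.8,-.7,1.5]:
  for h in (.5,-.5):
    p,v=fit(obs,[.49,-.30,0,yaw,h,0],[.02,.02,0,.2,.3,0]); print(p.round(3),round(v,3))
E
```

```text
scene [(0.81, np.int64(884)), (0.28, np.int64(479))]
[[0.542 0.04  0.018]
 [0.316 0.08  0.018]
 [0.361 0.383 0.018]
 [0.591 0.35  0.018]]
side [(0.88, np.int64(1445))]
[ 0.512 -0.276  0.     0.177  0.526  0.   ] 0.34
[ 0.512 -0.276  0.     0.146 -0.408  0.   ] 0.206
[ 0.511 -0.277  0.     0.218 -0.051  0.   ] 0.318
[ 0.512 -0.276  0.     0.142 -0.413  0.   ] 0.206
[ 0.511 -0.277  0.     0.203  0.789  0.   ] 0.337
[ 0.512 -0.276  0.     0.16  -0.388  0.   ] 0.206
[ 0.512 -0.276  0.     0.161 -0.408  0.   ] 0.205
[ 0.512 -0.276  0.     0.158 -0.399  0.   ] 0.207
[ 0.512 -0.276  0.     0.174  0.761  0.   ] 0.34
[ 0.511 -0.276  0.     0.156 -0.427  0.   ] 0.208
```

```bash
cat > plan.py <<'E'
from h import *
import json
def plan(target,ang,n=None,st=None):
    """rows to bring TCP to target with tool-x heading ang (tool pointing down)"""
    if st is None:
        s=sense(); X=R.from_quat(s['tool_rot']).as_matrix()[:,0]; p=np.array(s['ee_pos']); a=np.arctan2(X[1],X[0])
    else: p,a=st
    d=np.array(target)-p; da=(ang-a+np.pi)%(2*np.pi)-np.pi
    k=max(int(np.ceil(max(np.linalg.norm(d)/.0249,abs(da)/.148))),n or 1); rows=[]
    for i in range(k):
        w=d/k; x=np.array([np.cos(a),np.sin(a)]); y=np.array([np.sin(a),-np.cos(a)])
        rows.append(dict(dx=round(w[:2]@x/.025,2),dy=round(w[:2]@y/.025,2),dz=round(-w[2]/.025,2),yaw=round(-da/k/np.pi,4))); a+=da/k
    print(k,'rows'); 
    for i in range(0,k,12): print(json.dumps(rows[i:i+12]).replace('"yaw": -0.0}','"yaw": 0}'))
    return rows
E
python3 -c "
from plan import *
plan([.492,-.279,.21],1.726)"
```

```text
19 rows
[{"dx": 0.85, "dy": -0.48, "dz": 0.04, "yaw": -0.0245}, {"dx": 0.88, "dy": -0.41, "dz": 0.04, "yaw": -0.0245}, {"dx": 0.91, "dy": -0.34, "dz": 0.04, "yaw": -0.0245}, {"dx": 0.94, "dy": -0.27, "dz": 0.04, "yaw": -0.0245}, {"dx": 0.96, "dy": -0.2, "dz": 0.04, "yaw": -0.0245}, {"dx": 0.97, "dy": -0.13, "dz": 0.04, "yaw": -0.0245}, {"dx": 0.97, "dy": -0.05, "dz": 0.04, "yaw": -0.0245}, {"dx": 0.98, "dy": 0.02, "dz": 0.04, "yaw": -0.0245}, {"dx": 0.97, "dy": 0.1, "dz": 0.04, "yaw": -0.0245}, {"dx": 0.96, "dy": 0.17, "dz": 0.04, "yaw": -0.0245}, {"dx": 0.94, "dy": 0.25, "dz": 0.04, "yaw": -0.0245}, {"dx": 0.92, "dy": 0.32, "dz": 0.04, "yaw": -0.0245}]
[{"dx": 0.9, "dy": 0.39, "dz": 0.04, "yaw": -0.0245}, {"dx": 0.86, "dy": 0.46, "dz": 0.04, "yaw": -0.0245}, {"dx": 0.82, "dy": 0.52, "dz": 0.04, "yaw": -0.0245}, {"dx": 0.78, "dy": 0.58, "dz": 0.04, "yaw": -0.0245}, {"dx": 0.73, "dy": 0.64, "dz": 0.04, "yaw": -0.0245}, {"dx": 0.68, "dy": 0.7, "dz": 0.04, "yaw": -0.0245}, {"dx": 0.63, "dy": 0.75, "dz": 0.04, "yaw": -0.0245}]
```

play_rows([
  {"dx": 0.85, "dy": -0.48, "dz": 0.04, "yaw": -0.0245},
  {"dx": 0.88, "dy": -0.41, "dz": 0.04, "yaw": -0.0245},
  {"dx": 0.91, "dy": -0.34, "dz": 0.04, "yaw": -0.0245},
  {"dx": 0.94, "dy": -0.27, "dz": 0.04, "yaw": -0.0245},
  {"dx": 0.96, "dy": -0.2, "dz": 0.04, "yaw": -0.0245},
  {"dx": 0.97, "dy": -0.13, "dz": 0.04, "yaw": -0.0245},
  {"dx": 0.97, "dy": -0.05, "dz": 0.04, "yaw": -0.0245},
  {"dx": 0.98, "dy": 0.02, "dz": 0.04, "yaw": -0.0245},
  {"dx": 0.97, "dy": 0.1, "dz": 0.04, "yaw": -0.0245},
  {"dx": 0.96, "dy": 0.17, "dz": 0.04, "yaw": -0.0245},
  {"dx": 0.94, "dy": 0.25, "dz": 0.04, "yaw": -0.0245},
  {"dx": 0.92, "dy": 0.32, "dz": 0.04, "yaw": -0.0245},
], fingers=1)

```text
time: 2.4
ee_pos: [0.371, -0.3985, 0.2194]
tool_rot: [0.829, 0.56, 0.0, 0.0]
ft_force: [-0.2, 0.4, 0.5]
opening: 0.0854
gripper_force: 0.0
```

play_rows([
  {"dx": 0.9, "dy": 0.39, "dz": 0.04, "yaw": -0.0245},
  {"dx": 0.86, "dy": 0.46, "dz": 0.04, "yaw": -0.0245},
  {"dx": 0.82, "dy": 0.52, "dz": 0.04, "yaw": -0.0245},
  {"dx": 0.78, "dy": 0.58, "dz": 0.04, "yaw": -0.0245},
  {"dx": 0.73, "dy": 0.64, "dz": 0.04, "yaw": -0.0245},
  {"dx": 0.68, "dy": 0.7, "dz": 0.04, "yaw": -0.0245},
  {"dx": 0.63, "dy": 0.75, "dz": 0.04, "yaw": -0.0245},
  {"dx": 0, "dy": 0, "dz": 0, "yaw": 0},
  {"dx": 0, "dy": 0, "dz": 0, "yaw": 0},
])

```text
time: 3.3
ee_pos: [0.4925, -0.2798, 0.2122]
tool_rot: [0.651, 0.759, -0.0, -0.0]
ft_force: [0.2, 0.8, 0.2]
opening: 0.0852
gripper_force: 0.0
```

```bash
python3 - <<'E'
from fit import *
c=capture('wrist'); 
s=silhouettes(c,'tin'); print([(round(q['score'],2),q['region'].sum()) for q in s],c['eye'])
x=[.512,-.276,0,.155,-.41,0]
p,v=fit([(c,s[0]['region'].astype(np.float32))],x,[.01,.01,0,.1,.2,0]);print(p.round(3),v)
im=c['color'][:,:,::-1].copy()
for P in parts(p[4])[:2]:
  for q in proj(c,P@R.from_euler('Z',p[3]).as_matrix().T+p[:3]): cv2.circle(im,(int(q[0]),int(q[1])),3,(0,0,255),-1)
cv2.imwrite('pics/w1.png',im); print(sense()['joints'].round(3))
E
```

```text
[(0.81, np.int64(16270))] [ 0.48167703 -0.20702861  0.35494925]
[ 0.512 -0.28   0.     0.154 -0.402  0.   ] 0.024597227573394775
[-0.539  0.361  1.777 -0.     1.004 -0.69 ]
```

View pics/w1.png

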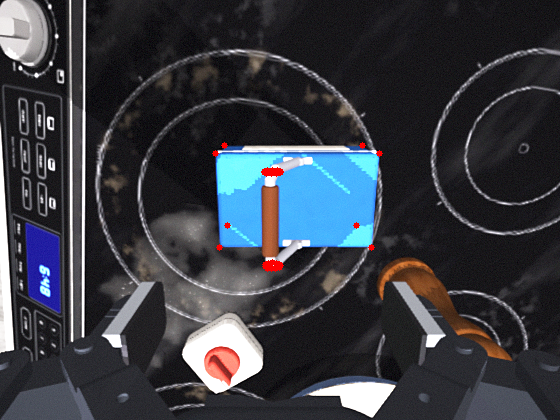

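The wrist fit matches well: the grip is at px (270,218), world about (0.493,-0.283,0.110). Now I descend and grasp.

play_rows([
  {"dx": -0.13, "dy": 0, "dz": 0.9, "yaw": 0},
  {"dx": 0, "dy": 0, "dz": 0.9, "yaw": 0},
  {"dx": 0, "dy": 0, "dz": 0.9, "yaw": 0},
  {"dx": 0, "dy": 0, "dz": 0.9, "yaw": 0},
  {"dx": 0, "dy": 0, "dz": 0.8, "yaw": 0},
  {"dx": 0, "dy": 0, "dz": 0.4, "yaw": 0},
  {"dx": 0, "dy": 0, "dz": 0, "yaw": 0},
  {"dx": 0, "dy": 0, "dz": 0, "yaw": 0},
])

```text
time: 4.2
ee_pos: [0.493, -0.2838, 0.0929]
tool_rot: [0.652, 0.759, 0.0, 0.0]
ft_force: [-0.1, 0.2, 0.9]
opening: 0.0854
gripper_force: 0.0
```

play_rows([
  {"dx": 0, "dy": 0, "dz": 0, "yaw": 0},
  {"dx": 0, "dy": 0, "dz": 0, "yaw": 0},
  {"dx": 0, "dy": 0, "dz": 0, "yaw": 0},
  {"dx": 0, "dy": 0, "dz": 0, "yaw": 0},
  {"dx": 0, "dy": 0, "dz": 0, "yaw": 0},
  {"dx": 0, "dy": 0, "dz": 0, "yaw": 0},
  {"dx": 0, "dy": 0, "dz": 0, "yaw": 0},
  {"dx": 0, "dy": 0, "dz": 0, "yaw": 0},
], fingers=-1, force=30)

```text
time: 5.0
ee_pos: [0.493, -0.2833, 0.0925]
tool_rot: [0.651, 0.759, -0.0, 0.0]
ft_force: [-1.4, 0.4, 4.3]
opening: 0.0108
gripper_force: 29.2
```

play_rows([
  {"dx": 0, "dy": 0, "dz": -0.2},
  {"dx": 0, "dy": 0, "dz": -0.3},
  {"dx": 0, "dy": 0, "dz": -0.4},
  {"dx": 0, "dy": 0, "dz": -0.5},
  {"dx": 0, "dy": 0, "dz": -0.6},
  {"dx": 0, "dy": 0, "dz": -0.6},
  {"dx": 0, "dy": 0, "dz": -0.6},
  {"dx": 0, "dy": 0, "dz": -0.6},
  {"dx": 0, "dy": 0, "dz": -0.4},
  {"dx": 0, "dy": 0, "dz": 0},
  {"dx": 0, "dy": 0, "dz": 0},
  {"dx": 0, "dy": 0, "dz": 0},
])

```text
invalid input at $.moves[0]: expected keys dx, dy, dz, yaw
```

```bash
python3 - <<'E'
from fit import *
for n in['side','scene']:
    c=capture(n); save(c,n+'1')
a=cv2.imread('pics/side1.png')[180:350,180:380]; b=cv2.imread('pics/scene1.png')[60:230,230:430]
cv2.imwrite('pics/lift.png',np.vstack([cv2.resize(a,None,fx=1.75*1.0,fy=1.75,interpolation=2),cv2.resize(b,None,fx=1.75,fy=1.75,interpolation=2)]))
print(sense()['moment'])
E
```

```text
[0.13774711 0.2618888  0.02415808]
```

View pics/lift.png

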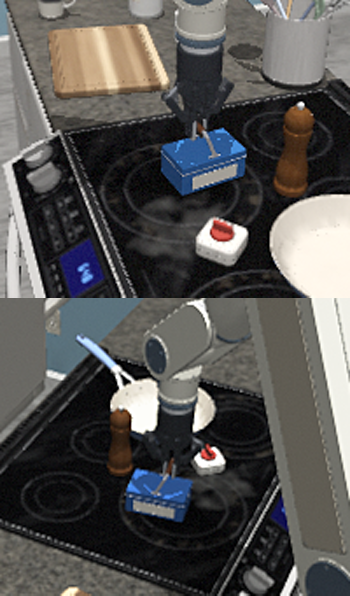

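The move was refused because the yaw keys were missing. The picture shows the tin still flat with the grip in the fingers, at about (205,130). I'll lift now.

play_rows([
  {"dx": 0, "dy": 0, "dz": -0.2, "yaw": 0},
  {"dx": 0, "dy": 0, "dz": -0.3, "yaw": 0},
  {"dx": 0, "dy": 0, "dz": -0.4, "yaw": 0},
  {"dx": 0, "dy": 0, "dz": -0.5, "yaw": 0},
  {"dx": 0, "dy": 0, "dz": -0.6, "yaw": 0},
  {"dx": 0, "dy": 0, "dz": -0.6, "yaw": 0},
  {"dx": 0, "dy": 0, "dz": -0.6, "yaw": 0},
  {"dx": 0, "dy": 0, "dz": -0.6, "yaw": 0},
  {"dx": 0, "dy": 0, "dz": -0.4, "yaw": 0},
  {"dx": 0, "dy": 0, "dz": 0, "yaw": 0},
  {"dx": 0, "dy": 0, "dz": 0, "yaw": 0},
  {"dx": 0, "dy": 0, "dz": 0, "yaw": 0},
])

```text
time: 6.3
ee_pos: [0.4924, -0.2829, 0.1966]
tool_rot: [0.651, 0.759, -0.0, -0.001]
ft_force: [-1.9, -0.3, -6.2]
opening: 0.0109
gripper_force: 29.4
```

```bash
python3 - <<'E'
from fit import *
for n in['side','scene']:
    c=capture(n); save(c,n+'2')
a=cv2.imread('pics/side2.png')[180:350,180:380]; b=cv2.imread('pics/scene2.png')[60:230,230:430]
cv2.imwrite('pics/lift2.png',np.hstack([cv2.resize(a,None,fx=2,fy=2,interpolation=2),cv2.resize(b,None,fx=2,fy=2,interpolation=2)]))
print(sense()['moment'])
E
```

```text
[0.05988182 0.09997435 0.01308277]
```

View pics/lift2.png

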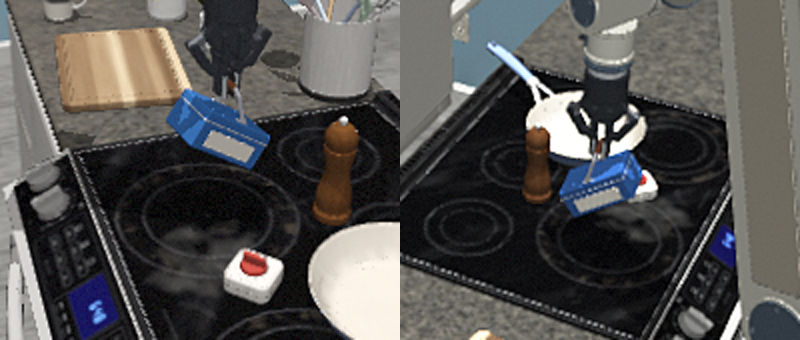

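The far (+x) end sinks: in the side view the right end is low at about (260,165), and in the scene view the left end is low. So the stone is at +x. I'll fit the hanging pose, then carry it over.

```bash
cat > look.py <<'E'
from fit import *
def look(x0,steps,names=('scene','side','wrist')):
    obs=[]
    for n in names:
        c=capture(n); s=silhouettes(c,'tin'); print(n,[(round(q['score'],2),q['region'].sum()) for q in s][:2],end=' ')
        if s and s[0]['score']>.4: obs.append((c,s[0]['region'].astype(np.float32)))
    p,v=fit(obs,x0,steps); print(p.round(3),round(v/len(obs),3)); 
    M=R.from_euler('ZY',[p[3],p[5]]).as_matrix(); g=np.array([.05*np.sin(p[4]),0,.064+.05*np.cos(p[4])])
    print('grip',(M@g+p[:3]).round(3),'heavy low edge',(M@[.065,0,0]+p[:3]).round(3),'TCP',sense()['ee_pos'].round(4)); return p,obs
E
python3 - <<'E'
from look import *
look([.5,-.28,.1,.154,-.6,.6],[.02,.02,.02,0,.2,.15])
from plan import *
plan([.44,.20,.197],1.726,36)
E
```

```text
scene [(0.91, np.int64(928))] side [(0.86, np.int64(1152)), (0.64, np.int64(558))] wrist [(0.9, np.int64(36278))] [ 0.466 -0.283  0.114  0.154 -0.421  0.621] 0.204
grip [ 0.512 -0.276  0.215] heavy low edge [ 0.518 -0.275  0.077] TCP [ 0.4929 -0.2832  0.1971]
36 rows
[{"dx": 0.54, "dy": 0.02, "dz": 0.0, "yaw": 0}, {"dx": 0.54, "dy": 0.02, "dz": 0.0, "yaw": 0}, {"dx": 0.54, "dy": 0.02, "dz": 0.0, "yaw": 0}, {"dx": 0.54, "dy": 0.02, "dz": 0.0, "yaw": 0}, {"dx": 0.54, "dy": 0.02, "dz": 0.0, "yaw": 0}, {"dx": 0.54, "dy": 0.02, "dz": 0.0, "yaw": 0}, {"dx": 0.54, "dy": 0.02, "dz": 0.0, "yaw": 0}, {"dx": 0.54, "dy": 0.02, "dz": 0.0, "yaw": 0}, {"dx": 0.54, "dy": 0.02, "dz": 0.0, "yaw": 0}, {"dx": 0.54, "dy": 0.02, "dz": 0.0, "yaw": 0}, {"dx": 0.54, "dy": 0.02, "dz": 0.0, "yaw": 0}, {"dx": 0.54, "dy": 0.02, "dz": 0.0, "yaw": 0}]
[{"dx": 0.54, "dy": 0.02, "dz": 0.0, "yaw": 0}, {"dx": 0.54, "dy": 0.02, "dz": 0.0, "yaw": 0}, {"dx": 0.54, "dy": 0.02, "dz": 0.0, "yaw": 0}, {"dx": 0.54, "dy": 0.02, "dz": 0.0, "yaw": 0}, {"dx": 0.54, "dy": 0.02, "dz": 0.0, "yaw": 0}, {"dx": 0.54, "dy": 0.02, "dz": 
[... 162 characters left out ...]
: 0.54, "dy": 0.02, "dz": 0.0, "yaw": 0}, {"dx": 0.54, "dy": 0.02, "dz": 0.0, "yaw": 0}, {"dx": 0.54, "dy": 0.02, "dz": 0.0, "yaw": 0}]
[{"dx": 0.54, "dy": 0.02, "dz": 0.0, "yaw": 0}, {"dx": 0.54, "dy": 0.02, "dz": 0.0, "yaw": 0}, {"dx": 0.54, "dy": 0.02, "dz": 0.0, "yaw": 0}, {"dx": 0.54, "dy": 0.02, "dz": 0.0, "yaw": 0}, {"dx": 0.54, "dy": 0.02, "dz": 0.0, "yaw": 0}, {"dx": 0.54, "dy": 0.02, "dz": 0.0, "yaw": 0}, {"dx": 0.54, "dy": 0.02, "dz": 0.0, "yaw": 0}, {"dx": 0.54, "dy": 0.02, "dz": 0.0, "yaw": 0}, {"dx": 0.54, "dy": 0.02, "dz": 0.0, "yaw": 0}, {"dx": 0.54, "dy": 0.02, "dz": 0.0, "yaw": 0}, {"dx": 0.54, "dy": 0.02, "dz": 0.0, "yaw": 0}, {"dx": 0.54, "dy": 0.02, "dz": 0.0, "yaw": 0}]
```

play_rows([
  {"dx": 0.2, "dy": -0.03, "dz": 0, "yaw": 0},
  {"dx": 0.4, "dy": -0.03, "dz": 0, "yaw": 0},
  {"dx": 0.6, "dy": -0.03, "dz": 0, "yaw": 0},
  {"dx": 0.6, "dy": -0.03, "dz": 0, "yaw": 0},
  {"dx": 0.6, "dy": -0.03, "dz": 0, "yaw": 0},
  {"dx": 0.6, "dy": -0.03, "dz": 0, "yaw": 0},
  {"dx": 0.6, "dy": -0.03, "dz": 0, "yaw": 0},
  {"dx": 0.6, "dy": -0.03, "dz": 0, "yaw": 0},
  {"dx": 0.6, "dy": -0.03, "dz": 0, "yaw": 0},
  {"dx": 0.6, "dy": -0.03, "dz": 0, "yaw": 0},
  {"dx": 0.6, "dy": -0.03, "dz": 0, "yaw": 0},
  {"dx": 0.6, "dy": -0.03, "dz": 0, "yaw": 0},
])

```text
time: 7.9
ee_pos: [0.4588, -0.1204, 0.1974]
tool_rot: [0.651, 0.759, 0.0, 0.0]
ft_force: [-0.1, 0.9, -6.4]
opening: 0.0107
gripper_force: 29.4
```

play_rows([
  {"dx": 0.6, "dy": -0.03, "dz": 0, "yaw": 0},
  {"dx": 0.6, "dy": -0.03, "dz": 0, "yaw": 0},
  {"dx": 0.6, "dy": -0.03, "dz": 0, "yaw": 0},
  {"dx": 0.6, "dy": -0.03, "dz": 0, "yaw": 0},
  {"dx": 0.6, "dy": -0.03, "dz": 0, "yaw": 0},
  {"dx": 0.6, "dy": -0.03, "dz": 0, "yaw": 0},
  {"dx": 0.6, "dy": -0.03, "dz": 0, "yaw": 0},
  {"dx": 0.6, "dy": -0.03, "dz": 0, "yaw": 0},
  {"dx": 0.6, "dy": -0.03, "dz": 0, "yaw": 0},
  {"dx": 0.6, "dy": -0.03, "dz": 0, "yaw": 0},
  {"dx": 0.6, "dy": -0.03, "dz": 0, "yaw": 0},
  {"dx": 0.6, "dy": -0.03, "dz": 0, "yaw": 0},
])

```text
time: 9.1
ee_pos: [0.4224, 0.0561, 0.1974]
tool_rot: [0.651, 0.759, 0.0, 0.0]
ft_force: [0.2, 0.1, -6.7]
opening: 0.0107
gripper_force: 29.4
```

play_rows([
  {"dx": 0.6, "dy": -0.03, "dz": 0, "yaw": 0},
  {"dx": 0.6, "dy": -0.03, "dz": 0, "yaw": 0},
  {"dx": 0.6, "dy": -0.03, "dz": 0, "yaw": 0},
  {"dx": 0.6, "dy": -0.03, "dz": 0, "yaw": 0},
  {"dx": 0.6, "dy": -0.03, "dz": 0, "yaw": 0},
  {"dx": 0.6, "dy": -0.03, "dz": 0, "yaw": 0},
  {"dx": 0.6, "dy": -0.03, "dz": 0, "yaw": 0},
  {"dx": 0.6, "dy": -0.03, "dz": 0, "yaw": 0},
  {"dx": 0.6, "dy": -0.03, "dz": 0, "yaw": 0},
  {"dx": 0.35, "dy": -0.03, "dz": 0, "yaw": 0},
  {"dx": 0.15, "dy": -0.03, "dz": 0, "yaw": 0},
  {"dx": 0, "dy": 0, "dz": 0, "yaw": 0},
])

```text
time: 10.3
ee_pos: [0.3919, 0.1998, 0.1973]
tool_rot: [0.651, 0.759, -0.0, -0.0]
ft_force: [0.2, 1.0, -7.4]
opening: 0.011
gripper_force: 29.4
```

```bash
python3 - <<'E'
from look import *
t=sense()['ee_pos']
p,obs=look([t[0]-.027,t[1],.114,.154,-.8,.62],[.02,.02,.02,0,0,.15])
E
```

```text
scene [(0.96, np.int64(1438))] side [(0.96, np.int64(693))] wrist [(0.66, np.int64(35822))] [ 0.364  0.2    0.117  0.154 -0.8    0.612] 0.153
grip [0.391 0.204 0.218] heavy low edge [0.417 0.208 0.08 ] TCP [0.3923 0.1991 0.1973]
```

play_rows([
  {"dx": 0, "dy": 0, "dz": 0.3, "yaw": 0},
  {"dx": 0, "dy": 0, "dz": 0.4, "yaw": 0},
  {"dx": 0, "dy": 0, "dz": 0.4, "yaw": 0},
  {"dx": 0, "dy": 0, "dz": 0.4, "yaw": 0},
  {"dx": 0, "dy": 0, "dz": 0.3, "yaw": 0},
  {"dx": 0, "dy": 0, "dz": 0.2, "yaw": 0},
  {"dx": 0, "dy": 0, "dz": 0.1, "yaw": 0},
  {"dx": 0, "dy": 0, "dz": 0, "yaw": 0},
])

```text
time: 11.4
ee_pos: [0.3922, 0.1995, 0.1445]
tool_rot: [0.651, 0.759, -0.0, -0.0]
ft_force: [0.7, -0.7, -6.8]
opening: 0.0109
gripper_force: 29.4
```

play_rows([
  {"dx": 0, "dy": 0, "dz": 0.08, "yaw": 0},
  {"dx": 0, "dy": 0, "dz": 0.08, "yaw": 0},
  {"dx": 0, "dy": 0, "dz": 0, "yaw": 0},
])

```text
time: 11.7
ee_pos: [0.3922, 0.1995, 0.1408]
tool_rot: [0.651, 0.759, 0.0, 0.0]
ft_force: [0.4, -0.2, -6.5]
opening: 0.0108
gripper_force: 29.4
```

play_rows([
  {"dx": 0, "dy": 0, "dz": 0.06, "yaw": 0},
  {"dx": 0, "dy": 0, "dz": 0.06, "yaw": 0},
  {"dx": 0, "dy": 0, "dz": 0, "yaw": 0},
])

```text
time: 12.0
ee_pos: [0.3921, 0.1995, 0.1377]
tool_rot: [0.651, 0.759, -0.0, -0.0]
ft_force: [-0.6, 0.1, -6.7]
opening: 0.011
gripper_force: 29.4
```

play_rows([
  {"dx": 0, "dy": 0, "dz": 0.06, "yaw": 0},
  {"dx": 0, "dy": 0, "dz": 0.06, "yaw": 0},
  {"dx": 0, "dy": 0, "dz": 0, "yaw": 0},
])

```text
time: 12.3
ee_pos: [0.3922, 0.1995, 0.1348]
tool_rot: [0.651, 0.759, -0.0, -0.0]
ft_force: [-0.2, -0.8, -4.2]
opening: 0.0108
gripper_force: 29.6
```

play_rows([
  {"dx": 0, "dy": 0, "dz": 0.06, "yaw": 0},
  {"dx": 0, "dy": 0, "dz": 0, "yaw": 0},
])

```text
time: 12.5
ee_pos: [0.3929, 0.1998, 0.1345]
tool_rot: [0.651, 0.759, 0.001, 0.0]
ft_force: [-3.7, -2.1, 11.8]
opening: 0.011
gripper_force: 30.9
```

Contact at TCP z≈0.135. Now I roll the tin forward about its heavy edge.

play_rows([
  {"dx": 0, "dy": 0, "dz": -0.03, "yaw": 0},
  {"dx": 0, "dy": 0.25, "dz": -0.04, "yaw": 0},
  {"dx": 0, "dy": 0.28, "dz": -0.03, "yaw": 0},
  {"dx": 0, "dy": 0.28, "dz": -0.01, "yaw": 0},
  {"dx": 0, "dy": 0, "dz": 0, "yaw": 0},
], force=20, fingers=-1)

```text
time: 13.0
ee_pos: [0.4138, 0.203, 0.1363]
tool_rot: [0.651, 0.759, 0.001, 0.0]
ft_force: [-2.4, -0.5, 5.9]
opening: 0.0108
gripper_force: 30.9
```

```bash
python3 - <<'E'
from look import *
p,obs=look([.36,.2,.052,.154,-.8,.7],[.02,.01,.01,0,0,.15])
E
```

```text
scene [(0.83, np.int64(1372)), (0.41, np.int64(28))] side [(0.95, np.int64(607))] wrist [(0.73, np.int64(36855))] [ 0.372  0.198  0.06   0.154 -0.8    0.767] 0.156
grip [0.414 0.205 0.156] heavy low edge [0.418 0.205 0.015] TCP [0.4126 0.2027 0.1363]
```

play_rows([
  {"dx": 0, "dy": 0.38, "dz": 0, "yaw": 0},
  {"dx": 0, "dy": 0.37, "dz": 0.03, "yaw": 0},
  {"dx": 0, "dy": 0.37, "dz": 0.05, "yaw": 0},
  {"dx": 0, "dy": 0.36, "dz": 0.08, "yaw": 0},
  {"dx": 0, "dy": 0.36, "dz": 0.1, "yaw": 0},
  {"dx": 0, "dy": 0, "dz": 0, "yaw": 0},
])

```text
time: 13.9
ee_pos: [0.4588, 0.2097, 0.1291]
tool_rot: [0.651, 0.759, 0.0, 0.0]
ft_force: [-0.6, -0.3, 2.8]
opening: 0.0114
gripper_force: 31.6
```

```bash
python3 - <<'E'
from look import *
p,obs=look([.39,.2,.08,.154,-.8,1.1],[.02,.01,.01,0,0,.15])
E
```

```text
scene [(0.82, np.int64(1115))] side [(0.93, np.int64(666))] wrist [(0.94, np.int64(42413))] [ 0.388  0.203  0.074  0.154 -0.8    1.083] 0.174
grip [0.458 0.214 0.152] heavy low edge [0.418 0.208 0.017] TCP [0.4574 0.2095 0.1296]
```

play_rows([
  {"dx": 0, "dy": 0.35, "dz": 0.12, "yaw": 0},
  {"dx": 0, "dy": 0.34, "dz": 0.14, "yaw": 0},
  {"dx": 0, "dy": 0.33, "dz": 0.17, "yaw": 0},
  {"dx": 0, "dy": 0.32, "dz": 0.19, "yaw": 0},
  {"dx": 0, "dy": 0.31, "dz": 0.21, "yaw": 0},
  {"dx": 0, "dy": 0, "dz": 0, "yaw": 0},
])

```text
time: 14.8
ee_pos: [0.4999, 0.2161, 0.1081]
tool_rot: [0.651, 0.759, 0.0, 0.0]
ft_force: [1.8, -0.3, 2.2]
opening: 0.011
gripper_force: 31.9
```

```bash
python3 - <<'E'
from look import *
p,obs=look([.41,.2,.08,.154,-.8,1.4],[.02,.01,.01,0,0,.15])
E
```

```text
scene [(0.8, np.int64(1028))] side [(0.88, np.int64(655)), (0.36, np.int64(874))] wrist [] [ 0.407  0.207  0.081  0.154 -0.8    1.397] 0.163
grip [0.497 0.221 0.133] heavy low edge [0.418 0.209 0.017] TCP [0.4985 0.2159 0.1091]
```

play_rows([
  {"dx": 0, "dy": 0.2, "dz": 0.14, "yaw": 0},
  {"dx": 0, "dy": 0.15, "dz": 0.12, "yaw": 0},
  {"dx": 0, "dy": 0.12, "dz": 0.09, "yaw": 0},
  {"dx": 0, "dy": 0, "dz": 0, "yaw": 0},
])

```text
time: 15.5
ee_pos: [0.5102, 0.2176, 0.0995]
tool_rot: [0.651, 0.759, -0.0, -0.0]
ft_force: [0.8, 0.7, 0.8]
opening: 0.0113
gripper_force: 32.1
```

```bash
python3 - <<'E'
from look import *
p,obs=look([.418,.21,.083,.154,-.8,1.5],[.02,.01,.01,0,0,.15],('scene','side'))
a=obs[0][0]['color'][180:350,180:380,::-1]; b=obs[1][0]['color'][140:310,150:350,::-1]
cv2.imwrite('pics/st.png',np.hstack([cv2.resize(a,None,fx=2,fy=2,interpolation=2),cv2.resize(b,None,fx=2,fy=2,interpolation=2)]))
E
```

```text
scene [(0.96, np.int64(1061))] side [(0.85, np.int64(680))] [ 0.412  0.209  0.083  0.154 -0.8    1.474] 0.158
grip [0.506 0.223 0.129] heavy low edge [0.418 0.21  0.019] TCP [0.5098 0.2175 0.0999]
```

View pics/st.png

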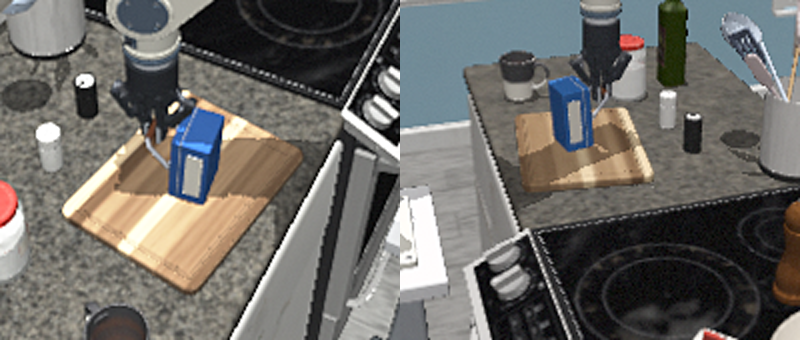

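play_rows([
  {"dx": 0, "dy": 0.1, "dz": 0.1, "yaw": 0},
  {"dx": 0, "dy": 0.06, "dz": 0.06, "yaw": 0},
  {"dx": 0, "dy": 0, "dz": 0, "yaw": 0},
])

```text
time: 16.0
ee_pos: [0.5143, 0.2183, 0.0962]
tool_rot: [0.651, 0.759, 0.0, 0.0]
ft_force: [-0.1, -1.1, 3.1]
opening: 0.011
gripper_force: 31.9
```

```bash
python3 - <<'E'
from look import *
p,obs=look([.418,.21,.083,.154,-.8,1.5],[.02,.01,.01,0,.1,.15],('scene','side'))
print(sense()['moment'])
E
```

```text
scene [(0.67, np.int64(1010))] side [(0.86, np.int64(771))] [ 0.417  0.205  0.083  0.154 -0.78   1.51 ] 0.151
grip [0.513 0.22  0.124] heavy low edge [0.42  0.205 0.018] TCP [0.5142 0.2183 0.0962]
[-0.09992302  0.33090454 -0.01273971]
```

play_rows([
  {"dx": 0, "dy": 0.06, "dz": 0.07, "yaw": 0},
  {"dx": 0, "dy": 0.06, "dz": 0.07, "yaw": 0},
  {"dx": 0, "dy": 0, "dz": 0, "yaw": 0},
])

```text
time: 16.5
ee_pos: [0.5177, 0.2189, 0.0931]
tool_rot: [0.651, 0.759, 0.001, 0.0]
ft_force: [1.9, -1.3, 6.6]
opening: 0.0111
gripper_force: 31.8
```

```bash
python3 - <<'E'
from look import *
p,obs=look([.418,.21,.083,.154,-.8,1.5],[.02,.01,.01,0,.1,.15],('scene','side'))
print(sense()['moment'],sense()['ft_force'])
E
```

```text
scene [(0.61, np.int64(1157))] side [(0.9, np.int64(686))] [ 0.415  0.207  0.082  0.154 -0.739  1.533] 0.142
grip [0.514 0.222 0.119] heavy low edge [0.418 0.207 0.017] TCP [0.5177 0.2189 0.0931]
[-0.20489231  0.34762731 -0.03362128] [ 1.99060172 -1.49646523  6.88193463]
```

play_rows([
  {"dx": 0, "dy": 0, "dz": -0.03, "yaw": 0},
  {"dx": 0, "dy": 0, "dz": 0, "yaw": 0},
])

```text
time: 16.9
ee_pos: [0.5173, 0.2188, 0.0935]
tool_rot: [0.651, 0.759, 0.0, 0.0]
ft_force: [1.3, -1.0, 4.5]
opening: 0.0108
gripper_force: 31.8
```

play_rows([
  {"dx": 0, "dy": 0, "dz": 0, "yaw": 0},
  {"dx": 0, "dy": 0, "dz": 0, "yaw": 0},
  {"dx": 0, "dy": 0, "dz": 0, "yaw": 0},
  {"dx": 0, "dy": 0, "dz": 0, "yaw": 0},
], fingers=-0.35)

```text
time: 17.3
ee_pos: [0.5171, 0.2188, 0.0933]
tool_rot: [0.651, 0.759, 0.0, 0.0]
ft_force: [2.8, 0.6, 2.3]
opening: 0.0273
gripper_force: 0.0
```

```bash
python3 - <<'E'
from look import *
p,obs=look([.418,.21,.083,.154,-.75,1.55],[.02,.01,.01,0,.1,.05],('scene','side'))
a=obs[0][0]['color'][200:300,220:320,::-1]; c=capture('wrist'); b=c['color'][:,:,::-1]
cv2.imwrite('pics/rel.png',np.hstack([cv2.resize(a,(400,400),interpolation=2),cv2.resize(b,(400,300)).copy() if 0 else cv2.copyMakeBorder(cv2.resize(b,(400,300)),0,100,0,0,0)]))
E
```

```text
scene [(0.95, np.int64(992))] side [(0.63, np.int64(723)), (0.39, np.int64(28))] [ 0.412  0.205  0.081  0.154 -0.651  1.45 ] 0.156
grip [0.51  0.221 0.124] heavy low edge [0.42  0.207 0.017] TCP [0.5171 0.2188 0.0933]
```

View pics/rel.png

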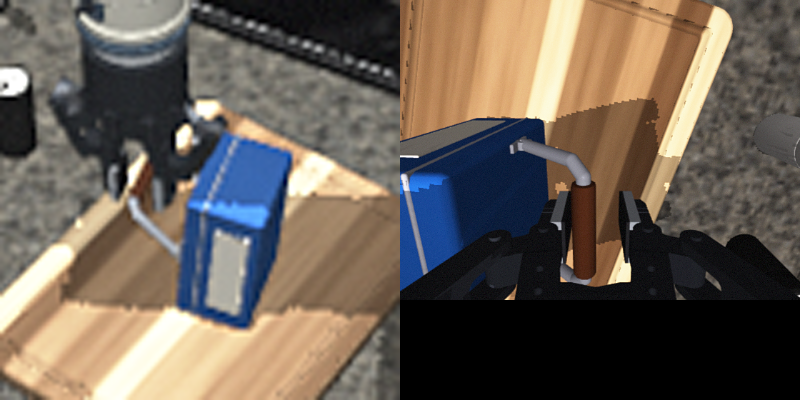

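play_rows([
  {"dx": 0, "dy": 0.08, "dz": 0, "yaw": 0},
  {"dx": 0, "dy": 0, "dz": 0, "yaw": 0},
  {"dx": 0, "dy": 0, "dz": 0, "yaw": 0},
], fingers=-0.45)

```text
time: 17.85
ee_pos: [0.5189, 0.2189, 0.0931]
tool_rot: [0.651, 0.759, -0.0, -0.0]
ft_force: [2.8, -0.1, -0.6]
opening: 0.0237
gripper_force: 0.0
```

```bash
python3 - <<'E'
from look import *
print(sense()['ft_force'])
p,obs=look([.418,.21,.083,.154,-.75,1.55],[.02,.01,.01,0,.1,.05],('scene','side'))
print(sense()['ft_force'])
E
```

```text
[ 2.77782405 -0.13440514 -0.59456708]
scene [(0.73, np.int64(1087))] side [] [ 0.413  0.205  0.081  0.154 -0.584  1.476] 0.152
grip [0.514 0.22  0.118] heavy low edge [0.419 0.206 0.016] TCP [0.5188 0.2189 0.0932]
[1.68688526 1.39037575 0.81857054]
```

play_rows([
  {"dx": 0, "dy": 0, "dz": -0.2, "yaw": 0},
  {"dx": 0, "dy": 0, "dz": -0.3, "yaw": 0},
  {"dx": 0, "dy": 0, "dz": -0.3, "yaw": 0},
  {"dx": 0, "dy": 0, "dz": 0, "yaw": 0},
])

```text
time: 18.45
ee_pos: [0.5195, 0.2192, 0.1147]
tool_rot: [0.651, 0.759, 0.001, 0.0]
ft_force: [-0.4, -0.2, 0.3]
opening: 0.0233
gripper_force: 0.0
```

play_rows([
  {"dx": 0, "dy": 0, "dz": -0.3, "yaw": 0},
  {"dx": 0, "dy": 0, "dz": -0.5, "yaw": 0},
  {"dx": 0, "dy": 0, "dz": -0.7, "yaw": 0},
  {"dx": 0, "dy": 0, "dz": -0.8, "yaw": 0},
  {"dx": 0, "dy": 0, "dz": -0.8, "yaw": 0},
  {"dx": 0, "dy": 0, "dz": -0.8, "yaw": 0},
  {"dx": 0, "dy": 0, "dz": -0.5, "yaw": 0},
  {"dx": 0, "dy": 0, "dz": 0, "yaw": 0},
])

```text
time: 19.25
ee_pos: [0.52, 0.2194, 0.2256]
tool_rot: [0.651, 0.759, 0.002, 0.001]
ft_force: [-0.3, 0.6, -0.1]
opening: 0.0238
gripper_force: 0.0
```

```bash
python3 - <<'E'
from look import *
p,obs=look([.418,.21,.083,.154,-.75,1.55],[.02,.01,.01,.1,.1,.05])
im=[o[0]['color'][:,:,::-1] for o in obs]
cv2.imwrite('pics/end.png',np.hstack([cv2.resize(im[0][200:300,220:320],(400,400)),cv2.resize(im[1][140:240,200:300],(400,400))]))
E
```

```text
scene [(0.57, np.int64(1125))] side [(0.79, np.int64(669))] wrist [(0.89, np.int64(17641))] [ 0.418  0.204  0.078  0.157 -0.638  1.567] 0.131
grip [0.521 0.22  0.108] heavy low edge [0.419 0.204 0.013] TCP [0.5184 0.2188 0.2223]
```

View pics/end.png

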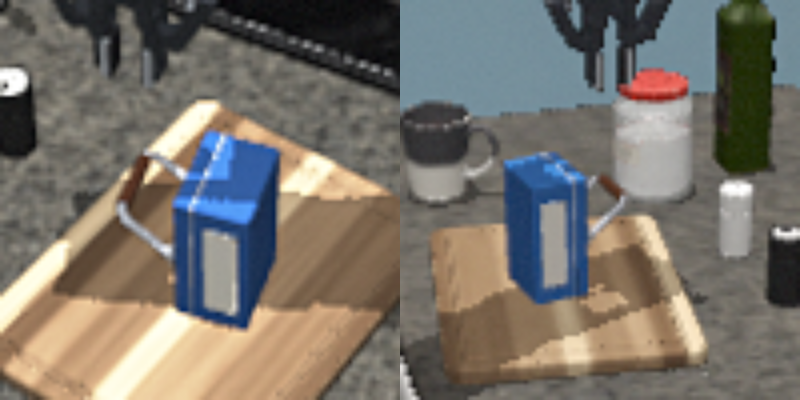

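The tin stands upright (tilt 1.567 rad) and free on the board with the heavy +x end down. The gripper is clear and the neighbouring things haven't moved.

```bash
python3 -c "
from plant import *
print(job_done())"
```

```text
the job is handed in; nothing more can be done
None
```

The tin's far (+x) end sank when I lifted it, so I stood it upright on the cutting board with that end down, let go and handed the job in at about 19 s of the 58 s.

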